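# Dry-fit two miniature clay monuments on the conservation bench

### The job

Dry-fit the two broken-up clay miniatures, each piece upright and neatly centred on what is below it: on the middle of the white foam pad stack the red one (square base, then dome, then spire on top), and on the middle of the round blue turntable stack the grey one (drum, then stepped roof). The pieces are fragile, so never let one topple, and do not knock or push the glass jar and beaker standing among them; leave both stacks standing free.

Things in the scene. Friction and masses are not known exactly. Their poses are not given: they have to be found in the camera images.
- pad: White square foam slab, 100 x 100 x 25 high, rigid, fixed to the bench, a thin dark square outline (68 mm) in the middle of its flat top. Origin: centre of the underside, on the bench; top 25 mm above it; x and y along its edges.
- turntable: Low round blue banding wheel (it does not turn), 104 mm across, 25 high, fixed to the bench, a thin white circle (68 mm across) on its flat top. Origin: centre of the underside, on the bench; top 25 mm above it.
- red_base: Terracotta-red square block, 60 x 60 x 34 high, dark panels on its four upright sides, about 0.2 kg; flat top and bottom. Origin: centre of the underside; z up. x and y square to its sides.
- red_dome: Terracotta-red dome: straight round wall 54 mm across up to 26 mm high, then rounding in to a flat top 32 mm across at 46 mm; about 0.15 kg; flat underside. Origin: centre of the underside; z up. 
- red_spire: Terracotta-red spire, 62 high: round foot 34 mm across and 8 high, round straight stem 22 mm across with dark grooves from 8 to 42 mm, then a cone to the tip; about 40 g. Origin: centre of the underside; z up. 
- grey_drum: Slate-grey plain round drum, 60 mm across and 38 high, about 0.19 kg; flat top and bottom. Origin: centre of the underside; z up. 
- grey_roof: Slate-grey stepped square roof: eaves 64 x 64 x 8, then steps 48 x 48 up to 14 mm and 32 x 32 up to 20 mm, and a round finial 22 mm across standing on it from 20 to 56 mm; about 0.11 kg; flat underside. Origin: centre of the underside; z up. x and y square to its eaves.
- jar: Bystander: amber glass jar with orange cap, 54 mm across, 95 high, loose. Origin: centre of the underside; z up. 
- beaker: Bystander: empty clear glass beaker, 60 mm across the rim, 85 high, loose. Origin: centre of the underside; z up. 
Mind the look-alikes: they are no part of the job. What is shaped like the grey_roof but purple is not meant. Leave any purple look-alike of the grey_drum alone.

How it is judged:
By the outcome, as a careful person would: the job done as asked, in the order asked, and still so for the second after the job is handed in, with the robot touching nothing.
It also fails if it takes over 128 s, if anything falls off the work surface, if the arm or the gripper's body presses on something with over 40 N, if the wrist force passes 120 N, or if a joint passes its speed limit or range.

### The arm

A 6-joint arm with a two-finger parallel gripper is mounted at the origin on the work surface. World frame = base frame: x ahead of the robot, y to its left, z up, the work surface at z = 0. Lengths are in m, angles in rad, forces in N, time in s.
With the tool pointing down it reaches from about 0.35 to 1 m from the base axis. Payload 7.1 kg.
Tool frame: the origin (TCP) lies between the finger pads; the fingertips stand 22 mm ahead of it and the grasp point (between the pads) lies 3 mm ahead of it; z points along the fingers, y is the line along which they close (so a half turn about z gives the same grasp; the last joint's range is limited). The gripper opens to 85 mm and grips with 20 to 120 N. Pads are 22 mm wide; open, the fingers measure 114 mm over their backs; the gripper's body (76 mm by 85 mm) begins 54 mm behind the grasp point. The pads swing forward as they close: fully open they stand 13 mm farther back than shut.
Start: joints at [1.193, 0.423, 1.63, -0, 1.089, -0.019], TCP at [0.219, 0.585, 0.253] pointing down, gripper open.
Joint ranges: [-3, 3], [-0.9, 2.11], [0.09, 2.58], [-1.31, 4.45], [0.11, 2.69], [-2.54, 2.54]. Speed limits (rad/s): [2.39, 2.39, 3.01, 3.14, 3.14, 3.14].

### API

Orientations are given as a rotation vector (axis times angle).
In Python, from rig import manip gives the robot as it stands. The module is installed in compiled form; this text tells all that it offers. Calls block until the motion is done:
- manip.move_to(position, orientation): joint-space move of the TCP to a pose.
- manip.servo_line(position, orientation=None, rate=0.15): straight line of the TCP; orientation=None keeps the orientation; rate is the mean speed in m/s.
- manip.set_joints(angles): joint-space move.
- manip.command_gripper(opening, f_grip=None): finger opening in m; f_grip is the grip in N (None keeps the last); returns when the fingers have stopped.
- manip.hold(seconds).
- manip.solve_ik(position, orientation): joint angles nearest the present ones, or None.
- manip.camera(name): name is "scene" or "side" or "wrist"; returns a dict with "image" (384x512x3 uint8, red, green, blue), "fx", "fy", "cx", "cy" (pixels), "cam_to_world" (4x4, takes a point from camera to world coordinates); the wrist camera has in their place "mount" (4x4, takes a point from camera to tool coordinates, whose origin is the TCP and whose axes are the flange's). Camera axes: x right, y down, z forward; pixel columns grow to the right and rows downward; lengths in m; the calibration is good to about 2 mm. The wrist camera is an equidistant fisheye: a pixel r from the principal point sees the ray r / f radians off the axis. A picture is of the moment at which its call begins: read the wrist's pose just before it. There is no depth.
A pose or a line that the arm cannot do raises manip.IKError and nothing moves.
- manip.sign_off(): hands the job in; it is judged then, once.
Readings, each from a call of its own:
- manip.get_time(): time.
- manip.get_joint_positions(): joint angles.
- manip.get_joint_vel(): joint speeds.
- manip.get_tau(): joint torques, N m.
- manip.get_position(): TCP position.
- manip.get_ee_rot(): TCP orientation.
- manip.get_contact_force(): force on the tool from outside, world axes, zero at the start.
- manip.get_torque(): the same for the moment, N m.
- manip.get_width(): finger opening in m.
- manip.get_grip_force(): force on a finger pad.
Only numpy, scipy, OpenCV 4.12 (cv2) and the standard library are available. Lean on these libraries where they do the work, as an engineer would, in place of code of your own. Each camera call takes 0.05 s, during which the arm holds its last target. There are 200 camera calls.

## Working session

There is one attempt and no reset: what is moved stays moved. The work goes in short steps, each a Python script; the robot and the scene stay as the last script left them, time stands still between calls to the robot, and variables do not carry over. Pictures are saved under pics/ and viewed, at most 14 in all, crops included, and the job is handed in when it is done.

```bash
mkdir -p pics
python3 - <<'E'
from rig import manip
import cv2,numpy as np
for n in("scene","side","wrist"):
    c=manip.camera(n); cv2.imwrite(f"pics/{n}0.png",c["image"][...,::-1])
    print(n,c["fx"],c["fy"],c["cx"],c["cy"]); print(np.round(c.get("cam_to_world",c.get("mount")),4).tolist())
a=cv2.imread("pics/scene0.png");b=cv2.imread("pics/side0.png")
print(manip.get_time(),manip.get_ee_rot(),manip.get_position())
E
```

```text
scene 376.4679236480919 376.4679236480919 252.90467884791423 191.95420124517435
[[0.6984, 0.4744, -0.5359, 1.2107], [0.7157, -0.4684, 0.5181, -0.6622], [-0.0052, -0.7454, -0.6666, 0.8512], [0.0, 0.0, 0.0, 1.0]]
side 405.2422531875087 405.2422531875087 251.2605096297152 187.08918303271722
[[0.9999, -0.0117, 0.0102, 0.5133], [-0.0155, -0.7754, 0.6313, -0.6556], [0.0006, -0.6313, -0.7755, 0.8582], [0.0, 0.0, 0.0, 1.0]]
wrist 297.3186396354542 297.3186396354542 260.3200915298197 188.5507616427097
[[0.0001, -0.9574, -0.2887, 0.0739], [1.0, -0.0002, 0.0011, -0.0006], [-0.0011, -0.2887, 0.9574, -0.1214], [0.0, 0.0, 0.0, 1.0]]
0.15 [-5.60499556e-01 -3.09095228e+00  1.83772739e-03] [0.21929346 0.584841   0.25271066]
```

View pics/scene0.png

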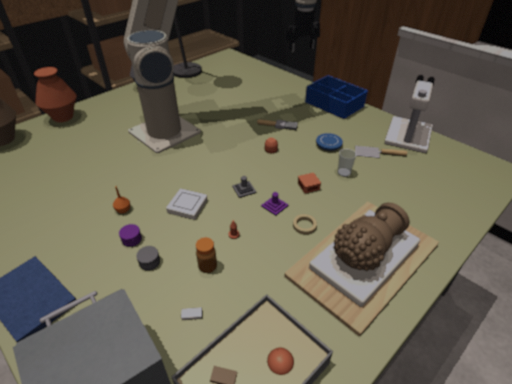

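View pics/side0.png

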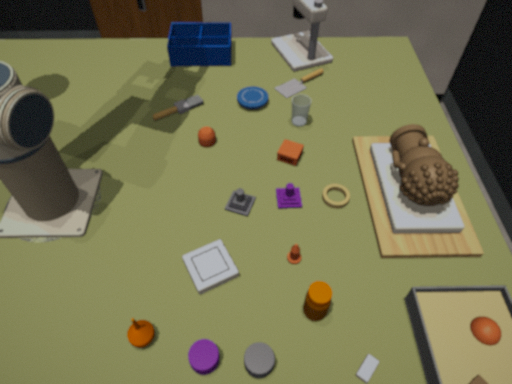

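View pics/wrist0.png

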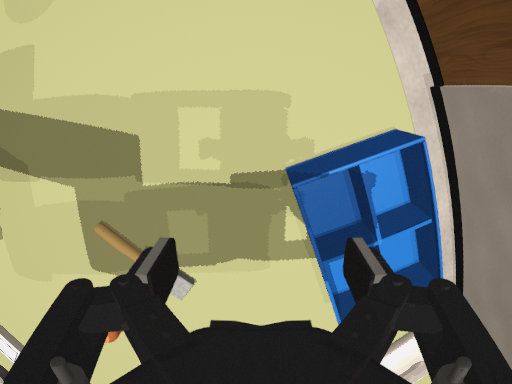

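The side view shows these candidates:
- **Red base:** block at (290,152).
- **Red dome:** (207,136). The look-alikes are the orange gourd at (141,333) and the blob in the tray at (487,330).
- **Red spire:** (295,255). The gourd with a stem could be taken for it.
- **Grey roof:** (240,202). The purple one is at (289,196).
- **Grey drum:** (260,360). The purple one is at (204,355).
- **Pad and turntable:** pad (210,265), turntable (253,98).
- **Bystanders:** jar (318,300), beaker (300,110).

In the scene view the same pieces are at base (309,183), dome (271,145), spire (233,230), roof (244,187) and drum (148,258). The wrist view shows only the blue box.

```bash
cat > h.py <<'E'
from rig import manip
import cv2,numpy as np
from scipy.spatial.transform import Rotation as R
def down(yaw): return (R.from_euler('z',yaw)*R.from_euler('x',np.pi)).as_rotvec()  # tool y at world angle yaw-90
def cast(px,c,h,T=None):
    px=np.atleast_2d(np.asarray(px,float)); u=(px[:,0]-c["cx"])/c["fx"]; v=(px[:,1]-c["cy"])/c["fy"]
    if T is None: T=c["cam_to_world"]; d=np.c_[u,v,np.ones_like(u)]
    else:
        t=np.hypot(u,v); s=np.sinc(t/np.pi); d=np.c_[u*s,v*s,np.cos(t)]
    d=d@T[:3,:3].T; o=T[:3,3]
    return (o+d*((h-o[2])/d[:,2])[:,None])[:,:2]
def wrist():
    p=manip.get_position(); r=manip.get_ee_rot(); c=manip.camera("wrist")
    T=np.eye(4);T[:3,:3]=R.from_rotvec(r).as_matrix();T[:3,3]=p
    return c,T@c["mount"]
E
python3 - <<'E'
from h import *
S=manip.camera("scene");D=manip.camera("side")
for n,s,d,h in [("base",(309,183),(290,152),.02),("dome",(271,145),(207,136),.023),("spire",(233,230),(295,255),.025),("roof",(244,187),(240,202),.015),("drum",(148,258),(260,360),.02),("pad",(187,203),(210,265),.025),("tt",(329,142),(253,97),.02),("jar",(206,255),(318,300),.048),("beaker",(346,164),(300,110),.042),("proof",(275,203),(289,196),.015),("pdrum",(130,235),(204,355),.02)]:
    print(n,cast(s,S,h).round(3),cast(d,D,h).round(3))
im=lambda c:cv2.cvtColor(c["image"],cv2.COLOR_RGB2BGR)
a,b=im(S),im(D)
t=np.hstack([cv2.resize(b[70:270,180:320],(400,570)),cv2.resize(b[280:384,120:340],(400,190)).repeat(3,0)[:570]]) if 0 else np.hstack([cv2.resize(b[80:270,190:340],(400,507)),cv2.resize(a[130:270,110:260],(400,507))])
cv2.imwrite("pics/crop1.png",t)
E
```

```text
base [[0.644 0.151]] [[0.638 0.155]]
dome [[0.4   0.219]] [[0.396 0.221]]
spire [[ 0.626 -0.18 ]] [[ 0.623 -0.183]]
roof [[ 0.499 -0.016]] [[ 0.494 -0.019]]
drum [[ 0.535 -0.415]] [[ 0.535 -0.415]]
pad [[ 0.437 -0.207]] [[ 0.426 -0.206]]
tt [[0.542 0.397]] [[0.536 0.405]]
jar [[ 0.659 -0.306]] [[ 0.66  -0.304]]
beaker [[0.684 0.302]] [[0.679 0.312]]
proof [[0.627 0.001]] [[ 0.623 -0.001]]
pdrum [[ 0.424 -0.406]] [[ 0.423 -0.404]]
```

View pics/crop1.png

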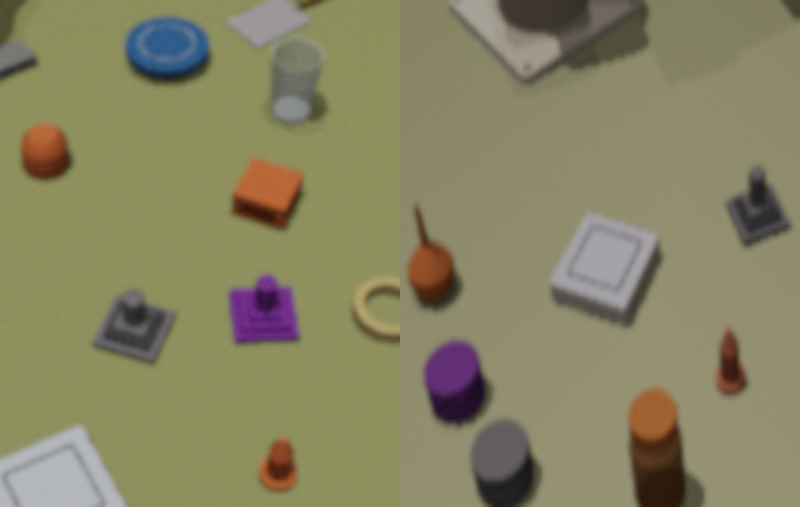

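The crop confirms the choices: plain red dome, block, spire, and grey roof and drum are distinct from the purple pieces and the gourd, and everything is upright. The two views agree to within 1 cm. Next I'll look at each piece from straight above with the wrist camera.

```bash
cat >> h.py <<'E'
def pose(a): return (R.from_euler('z',a)*R.from_euler('x',np.pi)).as_rotvec()  # tool x at world angle a
def neutral(x,y): return np.arctan2(y,x)+np.pi/2
def look(name,xy,h,a,kind,z=.17,size=None):
    """put the camera straight above xy, mask by colour, return centre, size, angle at height h"""
    ca=np.array([np.cos(a),np.sin(a)])
    p=np.array(xy)-.074*ca
    manip.move_to([*p,z],pose(a)); manip.hold(.15)
    c,T=wrist(); im=cv2.cvtColor(c["image"],cv2.COLOR_RGB2BGR); hsv=cv2.cvtColor(cv2.GaussianBlur(im,(3,3),0),cv2.COLOR_BGR2HSV)
    H,S,V=[hsv[...,i].astype(int) for i in range(3)]
    m={'red':((H<16)|(H>170))&(S>90)&(V>25),'grey':(S<65)&(V<140),'white':(S<50)&(V>140),'blue':(H>95)&(H<125)&(S>80)}[kind]
    m[235:]=0; m=cv2.morphologyEx(m.astype(np.uint8),cv2.MORPH_CLOSE,np.ones((5,5)));m=cv2.morphologyEx(m,cv2.MORPH_OPEN,np.ones((5,5)))
    best=None
    for k in cv2.findContours(m,cv2.RETR_EXTERNAL,cv2.CHAIN_APPROX_NONE)[0]:
        if len(k)<40: continue
        w=cast(k[:,0],c,h,T); d=np.hypot(*(w.mean(0)-xy))
        if best is None or d<best[0]: best=(d,w,k)
    if best is None: print(name,'none')
    else:
        w=best[1].astype(np.float32)*1000; r=cv2.minAreaRect(w); (e,s,_)=cv2.fitEllipse(w); mc=cv2.minEnclosingCircle(w)
        print(name,'rect',np.round(r[0],1),np.round(r[1],1),round(r[2],1),'ell',np.round(e,1),np.round(s,1),'circ',np.round(mc[0],1),round(2*mc[1],1))
        cv2.drawContours(im,[best[2]],-1,(0,255,0),1)
    cv2.imwrite(f"pics/w_{name}.png",im); return im
E
python3 - <<'E'
from h import *
o=[]
for n,xy,h,k in [("tt",(.539,.401),.025,'blue'),("dome",(.398,.22),.026,'red'),("base",(.641,.153),.034,'red'),("roof",(.496,-.018),.008,'grey'),("spire",(.625,-.182),.006,'red'),("pad",(.431,-.207),.025,'white'),("drum",(.535,-.415),.038,'grey')]:
    a=neutral(*xy)
    o.append(look(n,xy,h,a,k)[20:260,140:380])
o.append(o[0]*0)
cv2.imwrite("pics/m1.png",cv2.resize(np.vstack([np.hstack(o[:4]),np.hstack(o[4:])]),(800,400)))
print(manip.get_time())
E
```

```text
tt rect [536.9 406.6] [ 94.8 101.5] 7.5 ell [538.  405.8] [ 92.9 100.3] circ [533.7 406.1] 102.0
dome rect [394.7 223.6] [52.1 52. ] 28.9 ell [394.5 223.7] [52.5 52.6] circ [394.5 223.8] 53.7
base rect [637.4 157.2] [59.9 59.9] 65.0 ell [637.4 157.3] [69.5 69.8] circ [637.3 157.5] 80.8
roof rect [494.3 -13. ] [64.7 64.9] 69.4 ell [494.2 -13. ] [74.8 75.2] circ [494.1 -12.8] 88.3
spire rect [ 622.5 -175.9] [32.7 32.2] 73.8 ell [ 622.5 -176. ] [33.2 33.5] circ [ 622.6 -176. ] 34.4
pad rect [ 424.9 -200.6] [98.7 98.2] 26.8 ell [ 428.9 -190.2] [ 89.8 122.5] circ [ 424.7 -200.5] 135.1
drum rect [ 532.7 -415.8] [59.6 55.7] 8.4 ell [ 532.9 -415.4] [54.2 60.4] circ [ 532.4 -413.8] 59.7
8.65
```

View pics/m1.png

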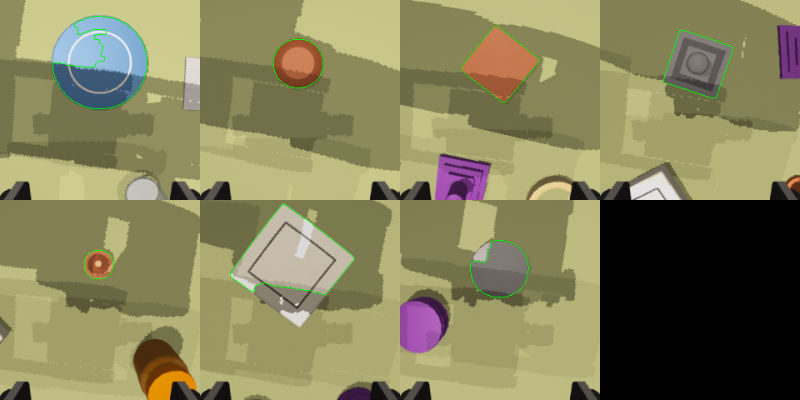

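The overhead views show every piece with a clean outline of the right size: base 59.9, roof 64.8, dome 52–54, spire foot 34. I'll measure the camera bias with two yaws over the base, then move it.

```bash
cat >> h.py <<'E'
def go(xy,z,a): manip.move_to([*xy,z],pose(a))
def pick(xy,z,a,opening,force=35,zs=.17):
    manip.command_gripper(opening,force); go(xy,zs,a)
    manip.servo_line([*xy,z],pose(a),rate=.12); manip.command_gripper(0.0,force)
    print('width',manip.get_width(),'grip',manip.get_grip_force())
    manip.servo_line([*xy,zs+.03],rate=.15); print('lifted width',round(manip.get_width(),4),'t',manip.get_time())
def place(xy,z,a,opening,zs=.2,up=.1):
    go(xy,max(zs,z+.03),a); manip.servo_line([*xy,z+.012],pose(a),rate=.15); f0=manip.get_contact_force()
    manip.servo_line([*xy,z],rate=.03); manip.hold(.2); print('dF',np.round(np.array(manip.get_contact_force())-f0,1),'pos',np.round(manip.get_position(),4))
    manip.command_gripper(opening); manip.hold(.15)
    manip.servo_line([*xy,z+up],rate=.12); print('t',manip.get_time())
E
sed -i "s/'grey':(S<65)&(V<140)/'grey':(S<60)\&(V<190)/; s/(H<125)&(S>80)/(H<125)\&(S>45)/; s/'white':(S<50)&(V>140)/'white':(S<60)\&(V>70)/" h.py
python3 - <<'E'
from h import *
r=np.radians
look("base2",(.6374,.1573),.034,r(155),'red'); look("base3",(.6374,.1573),.034,r(65),'red')
print(manip.get_time())
E
```

```text
base2 rect [637.4 157.3] [59.8 59.5] 65.0 ell [637.4 157.4] [69.2 69.6] circ [637.2 157.4] 82.1
base3 rect [637.3 157.3] [59.5 59.8] 65.0 ell [637.3 157.3] [69.4 69.6] circ [637.5 157.5] 82.1
12.7
```

The bias is negligible: centres agree to 0.1 mm from both yaws.

Run:
```python
from h import *
r=np.radians
B=(.6374,.1573)
pick(B,.024,r(65),.085)
if manip.get_width()>.055:
    P=(.4249,-.2006); place(P,.024+.0255,r(26.8),.08,up=.12)
    im=look("onpad",P,.059,r(26.8),'red')
    look("onpad2",P,.025,r(26.8),'white')
    c=np.hstack([im[:300,110:400],cv2.imread("pics/w_onpad2.png")[:300,110:400]])
    cv2.imwrite("pics/m2.png",c)
print(manip.get_time())
```

```text
width 0.05905887608661504 grip 39.515835642814636
lifted width 0.0595 t 16.3667
dF [-0.4  0.3  9.2] pos [ 0.425  -0.2007  0.0498]
t 21.3667
onpad rect [ 424.9 -200.7] [59.3 59.6] 26.8 ell [ 424.6 -200.7] [69.2 69.5] circ [ 424.6 -200.8] 82.6
onpad2 rect [ 425.1 -200.5] [98.8 99. ] 26.8 ell [ 424.9 -200.7] [115.1 115.6] circ [ 424.7 -200.8] 136.9
22.4167
```

View pics/m2.png

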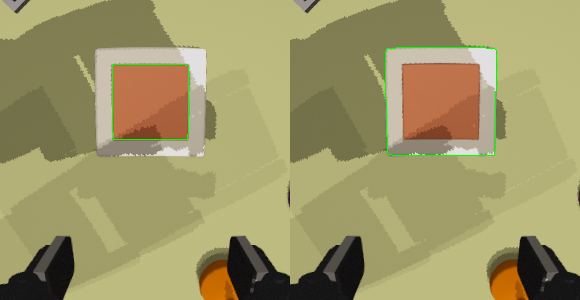

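The base is centred on the pad within 0.2 mm and square to it (26.8° for both). Next is the dome, then the spire.

Run:
```python
from h import *
P=(.4248,-.2007); a=neutral(*P); D=(.3945,.2238)
pick(D,.023,neutral(*D),.08)
if manip.get_width()>.045:
    place(P,.023+.0600,a,.08,up=.10)
    im=look("ondome",P,.085,a,'red'); im2=look("spire2",(.6225,-.176),.006,neutral(.6225,-.176),'red')
    cv2.imwrite("pics/m3.png",np.hstack([im[:300,110:400],im2[:300,110:400]]))
print(manip.get_time())
```

```text
width 0.052506479260440386 grip 36.08670411587809
lifted width 0.0521 t 27.3917
dF [-0.9 -1.  -0.3] pos [ 0.4248 -0.2007  0.083 ]
t 32.0833
ondome rect [ 424.3 -201. ] [53.9 53.2] 26.7 ell [ 424.6 -200.8] [61.6 61.8] circ [ 424.7 -200.8] 71.6
spire2 rect [ 622.7 -176.1] [32.7 33.2] 74.2 ell [ 622.6 -176. ] [33.3 33.5] circ [ 622.5 -176. ] 34.5
33.7333
```

View pics/m3.png

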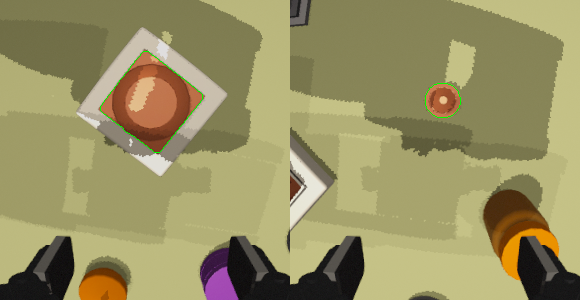

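The dome sits centred on the base: dome disc centre ≈(150,101) in the crop, the same as the base square. The spire is unchanged. Now the spire.

Run:
```python
from h import *
P=(.4248,-.2007); a=neutral(*P); D=(.6225,-.176)
pick(D,.033,neutral(*D),.05,25)
if manip.get_width()>.015:
    place(P,.033+.1062,a,.05,zs=.23,up=.10)
    im=look("onspire",P,.11,a,'red',z=.25); im2=look("tt2",(.537,.406),.025,neutral(.537,.406),'blue'); 
    s=manip.camera("side")["image"][200:330,140:340,::-1]
    cv2.imwrite("pics/m4.png",np.hstack([im[:260,110:360],im2[:260,110:360],cv2.resize(s,(300,260))]))
print(manip.get_time())
```

```text
width 0.02122868933543531 grip 24.590840050341285
lifted width 0.0214 t 37.45
dF [-0.5 -1.1 -0. ] pos [ 0.4248 -0.2007  0.1393]
t 41.225
onspire rect [ 424.5 -200.6] [50.6 50.6] 26.6 ell [ 424.7 -200.5] [57.8 58.2] circ [ 424.8 -200.3] 66.3
tt2 rect [533.8 406. ] [102.1 101.7] 36.9 ell [533.7 406.2] [101.6 101.8] circ [533.7 406.2] 102.9
44.3833
```

View pics/m4.png

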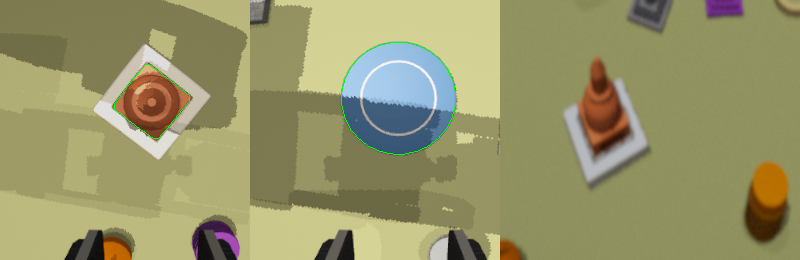

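The red stack is complete, coaxial and upright: spire ring ≈(152,101) in the crop, the same as the dome and base, and the side view agrees. The turntable centre is (533.7, 406.2). Next, the drum.

```bash
sed -i "s/^        print(name,'rect'/        look.r=np.array(mc[0])\/1000; look.d=2*mc[1]; look.a=r[2]\n&/" h.py
python3 - <<'E'
from h import *
T=(.5337,.4062); a=np.radians(15)
look("drum2",(.5324,-.4138),.038,a,'grey'); D=look.r
if abs(look.d-60)<2.5:
    pick(D,.024,a,.082)
    if manip.get_width()>.05:
        place(T,.024+.026,neutral(*T),.082,up=.12)
        im=look("ondrum",T,.063,neutral(*T),'grey'); im2=look("roof2",(.4943,-.013),.008,np.radians(69.4),'grey')
        cv2.imwrite("pics/m5.png",np.hstack([im[:300,110:400],im2[:300,110:400]]))
print(manip.get_time())
E
```

```text
drum2 rect [ 532.4 -413.6] [58.2 58.3] 15.1 ell [ 532.5 -413.7] [58.4 58.6] circ [ 532.5 -413.8] 59.6
width 0.05900058950996678 grip 37.894145250320435
lifted width 0.0591 t 51.2167
dF [-1.6 -1.4  2.6] pos [0.5337 0.4062 0.0501]
t 57.575
ondrum rect [541.7 393.1] [57.4 28. ] 33.2 ell [540.7 394.7] [28.8 61.9] circ [535.2 403.1] 57.6
roof2 rect [494.5 -13. ] [64.2 64.1] 69.1 ell [494.3 -13.2] [74.8 74.9] circ [494.3 -12.9] 89.1
60.0
```

View pics/m5.png

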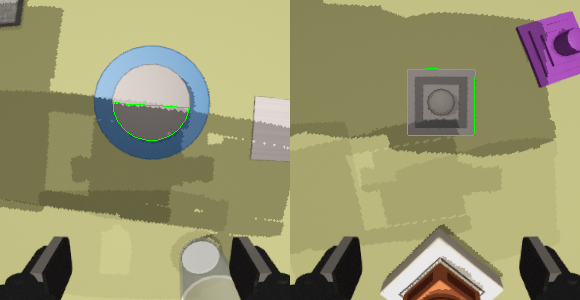

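The drum is centred on the turntable: drum centre ≈(151,102), wheel centre ≈(151.5,101.5). The roof is unmoved and its outline is 64.2 mm. Now the roof.

Run:
```python
from h import *
T=(.5336,.4062); D=(.4944,-.013); a=neutral(*T)
pick(D,.045,np.radians(69.4),.045,30)
if manip.get_width()>.015:
    place(T,.045+.064,a,.045,zs=.23,up=.11)
    im=look("onroof",T,.071,a,'grey',z=.25)
    manip.move_to([.45,.1,.3],pose(neutral(.45,.1)))
    s=manip.camera("side")["image"][:,:,::-1]; q=manip.camera("scene")["image"][:,:,::-1]
    cv2.imwrite("pics/m6.png",np.hstack([im[:240,110:350],cv2.resize(s[50:150,200:330],(312,240)),cv2.resize(q[90:190,280:380],(240,240))]))
    cv2.imwrite("pics/m7.png",np.hstack([cv2.resize(s[120:384,120:380],(400,406)),cv2.resize(q[130:290,110:290],(400,406))]))
print(manip.get_width(),manip.get_time())
```

```text
width 0.02108456911628314 grip 29.20163333415985
lifted width 0.021 t 63.55
dF [-0.4  0.8  0.1] pos [0.5336 0.4062 0.1089]
t 68.3083
onroof rect [536.5 402.8] [67.6 58.6] 36.3 ell [537.2 401.1] [65.8 69.1] circ [538.6 399.9] 80.0
0.04510741470618844 70.1167
```

View pics/m6.png

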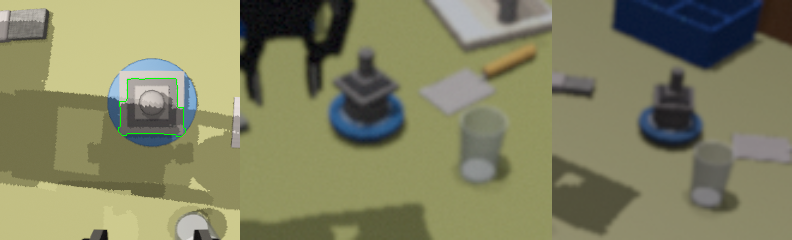

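View pics/m7.png

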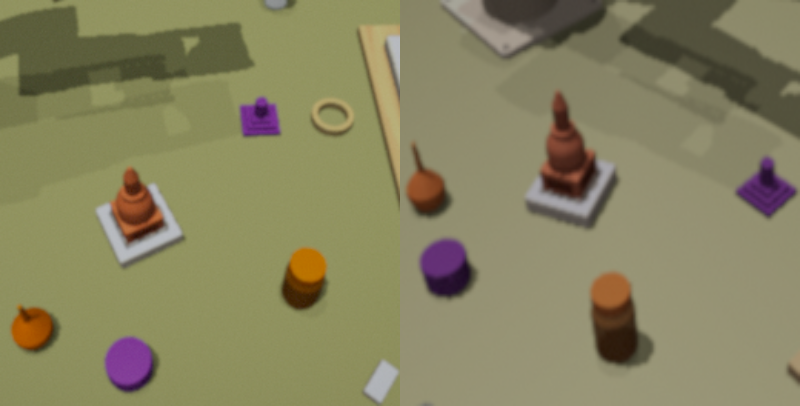

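Both stacks are upright and centred: roof ≈(152,103), wheel ≈(152.5,102.5). The jar and beaker still stand where they were, and the gripper is clear of everything.

```bash
python3 -c "
from rig import manip
manip.hold(.5); print(manip.sign_off())"
```

```text
the job is handed in; nothing more can be done
None
```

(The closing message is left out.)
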